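Fit the bean hopper on the mill and start it

ROBOT

A 6-joint arm with a two-finger parallel gripper is mounted at the origin on a cart in front of the work surface, level with it; the furniture and walls round the work are solid. World frame = base frame: x ahead of the robot, y to its left, z up, the work surface at z = 0. Lengths are in mm, angles in rad, forces in N, time in s.
With the tool pointing down it reaches from about 400 to 925 mm from the base axis. Payload 12.5 kg.
Tool frame: the origin (TCP) lies at the centre of the arm's flange, where the gripper is bolted on; the fingertips stand 190 mm ahead of it and the grasp point (between the pads) lies 171 mm ahead of it; z points along the fingers, y is the line along which they close (so a half turn about z gives the same grasp; the last joint's range is limited). The gripper opens to 95 mm and grips with 3 to 60 N. Pads are 20 mm wide; open, the fingers measure 119 mm over their backs; the gripper's body (75 mm by 180 mm) begins 59 mm behind the grasp point.
Start: joints at [1.143, 0.491, 1.559, -0, 1.092, -0.106], TCP at [197.648, 592.925, 404.761] pointing down, gripper open.
Joint ranges: [-3.1, 3.1], [-0.84, 2.19], [0.05, 2.79], [-1.13, 4.28], [0.06, 2.93], [-2.69, 2.69]. Speed limits (rad/s): [2.22, 2.22, 2.79, 3.14, 3.14, 3.14].

INTERFACE

Orientations are given as [roll, pitch, yaw] about the fixed x, y, z axes, in that order (R = Rz(yaw) Ry(pitch) Rx(roll)).
In Python, from cell import env, read_camera, search_frame, cut_out gives the robot as it stands. The module is installed in compiled form; this text tells all that it offers.
- The arm moves only by the tool move_arm, never from a script. Its argument "commands" is a list of rows, each a list of 3 entries, a list of its own where there are three numbers: the shift along the world's x, y, z normalised to -1 to 1, where 1 is 0.03 m, then the turn about the world's z normalised to -1 to 1, where 1 is 0.08 rad, then the opening, from -1 (shut) to 1 (fully open), so that 0 is half open. A call has 1 to 20 rows; each row shifts and turns the commanded pose from where the row before left it; what a row does not reach is not made up. A row lasts 1/12 s, in which the tool goes at most 41.7 mm and 7.16 degrees, less where a joint would pass 70% of its speed; a pose out of reach is approached as far as the arm can. A call with a number of a shift or a turn outside -1 to 1 is refused whole. A call with a gripper value outside its range is refused whole. The fingers move at their own pace and stop on an object; the grip force is fixed at half the most. Time passes only in rows, so rows that do not move let the fingers close. It gives the time, the measured TCP pose, the force, the opening and the grip force at its end, in the units of the state.
- env.state(): the state, without advancing time (a new reading comes with each control period).
- read_camera(name): name is "side" or "top" or "wrist"; returns a dict with "image" (400x640x3 uint8, red, green, blue), "fx", "fy", "cx", "cy" (pixels), "rvec" (rotation vector, rad) and "tvec" (3), from world to camera coordinates, as OpenCV has them. Camera axes: x right, y down, z forward; pixel columns grow to the right and rows downward; lengths in mm; the calibration is good to about 2 mm. A picture is of the moment at which its call begins. There is no depth.
- env.job_done(): hands the job in; it is judged then, once.
Trained networks look in a picture, given as the dict that the camera call returned (one of the last four; its "shot" number tells which), for a name from the list of things; names that differ only in an ending like _2 or _b are one class to them, and where a whole thing is asked for, a point or a joint stands for the part that bears it (a point fixed in the world has none). Each returns a list of dicts, best first, with "confidence" (0 to 1); they miss things now and then, are a little off and sometimes report something else, mostly with a low value. They report only what shows in the picture. A call takes as long as a camera call. They do not tell look-alikes from the thing itself.
- search_frame(thing, picture): "at" ([column, row] in pixels, amid what is visible of it).
- cut_out(thing, picture): "region" (400x640 bool, what is visible of it) and "at" ([column, row] in pixels, amid what is visible of it).
The state is a dict: "t": time; "joints": joint angles; "qvel": joint speeds; "tau": joint torques, N m; "eef_pos": TCP position; "tcp_rot": TCP orientation; "ft_force": force on the tool from outside, world axes, zero at the start; "moment": the same for the moment, N m; "opening": opening from 0.0 (shut) to 1.0 (fully open); "grip_force": force on a finger pad.
Only numpy, scipy, OpenCV 4.12 (cv2) and the standard library are available. Lean on these libraries where they do the work, as an engineer would, in place of code of your own. Each camera call takes 0.05 s, during which the arm holds its last target. There are 200 camera calls.

TASK

Get the coffee mill running: take the dust cap off the mill's collar and lay it flat, middle on middle, on the cork coaster. Then set the lugged hopper into the collar and turn it gently until its hidden lugs drop into the drive and its flange sits fully home on the collar, without forcing it. With the hopper home, press the red key gently, just until it clicks and without bearing down on it, let it come back up, and leave the glasses, ornaments and lantern where they stand.

Things in the scene. Friction and masses are not known exactly. Their poses are not given: they have to be found in the camera images.
- grinder: Coffee mill, a low black appliance fixed to the worktop, 207 long x 116 wide. Origin on the worktop (its underside) under the axis of its round aluminium collar; z up; its -x axis points from the collar to the control ledge with the red key. The ledge runs from 68 to 142 mm in front (-x) of the axis and is 72 mm high.
- key_top (a point): Centre of the top of the red round dome key on the mill's ledge, 28 mm in diameter, pressed straight down; 105 mm from the collar's axis along the mill's -x, 82.5 mm above the worktop when up, 10.5 mm above the ledge.
- key (a joint): Travel of the dome key in m: 0 up, 0.005 bottomed on a hard stop. It holds until about 5 N, then gives way (the click) and its force falls to under 2 N at 5 mm. It has clicked beyond 1.5 mm; it springs back up when let go.
- hopper_mid (a point): Centre (half-way up, on the axis) of the loose hopper: 125 mm high, 92 in diameter, about 0.3 kg; amber drum, black lid, on it a bar handle 64 long x 18 wide x 30 high. The handle's top is 62.5 mm above this point, the flat lid 32.5 mm above. x along the bar, y across it (pinch here), z up. With the hopper home this point is 116.5 mm above the worktop.
- cap_mid (a point): Centre (half-way up) of the loose grey dust cap on the mill's collar: disc of 96 mm diameter, 42 mm high in all, 0.09 kg, with a black bar handle 50 long x 18 wide x 28 high. The handle's top is 21 mm above this point, the disc's top 7 mm below. x along the bar, y across it (pinch here), z up.
- coaster: Round cork coaster, 94 mm in diameter, 9 mm thick, fixed to the worktop; origin at the centre of its underside.
- lantern_tall: Small brass lantern with red glass, loose, 91 x 90 x 181 mm; origin at the centre of its underside. Bystander, in a different place each time.
- jigger: Steel double jigger, loose, 47 mm in diameter, 94 high; origin at the centre of its underside. Bystander.
- silver_stopper: Silver and black bar ornament, loose, 55 mm in diameter, 162 high; origin at the centre of its underside. Bystander.
- shot_glass: Shot glass, loose, 48 mm in diameter, 61 high; origin at the centre of its underside. Bystander.
- cup: White espresso cup, loose, 58 x 87 x 56 mm; origin at the centre of its underside. Bystander.
- collar_top (a point): Centre of the collar's flat top, 90 mm above the worktop: ring of 100 mm outer, 72 mm inner diameter. Down its well is a black drive plate with four upright lugs 90 degrees apart, tops 26 mm below this point. The plate's angle differs each time and is not given; it is geared and resists being turned (2 N m).
- hopper: The hopper's lower end: origin on the axis at its lug tips, 62.5 mm below hopper_mid. Four lugs 90 degrees apart on its x and y axes; spigot 67.6 mm in diameter (63 at its end, 12 mm up); flange underside 36 mm up. In the collar it first rides lug on lug, 10 mm too high; at four angles 90 degrees apart, each good to +-10 degrees, it drops until the flange lies on the collar.
- dust_cap: The same dust cap; origin at the centre of its underside, 21 mm below cap_mid: a plug of 64 mm diameter that reaches 6 mm into the collar and on which the cap stands when laid on the coaster.
Not all that is in view belongs to the job. Several things have the shape of the coaster; the one meant has the colours described above.

How it is judged (in metres and radians):
On the way, in this order (a step that is already met when the one before it is completed fails the run):
1. the dust cap lies on the coaster (horizontal distance between cap_mid and coaster below 0.03 m and height (world z) of cap_mid below 0.034 m and angle between cap_mid's own z axis and vertical below 0.1 rad and contact force between the fingers and dust_cap below 0.1 N), for 0.2 s.
2. the hopper has dropped home in the collar (z of hopper_mid in the frame of grinder below 0.1195 m and horizontal distance between hopper_mid and grinder below 0.005 m and angle between hopper_mid's own z axis and vertical below 0.06 rad), for 0.2 s.
3. the red key is pressed past its click with the hopper home (all of step 2 and value of joint key above 0.0015 m), for 0.02 s.
At the end, for the whole second after the job is handed in: The hopper is home in the collar (within 3 mm of full depth, 5 mm of the axis, 0.06 rad of upright), the cap lies flat on the coaster within 30 mm of its centre, the key is back up (within 1 mm), all at rest (all of step 2 and horizontal distance between cap_mid and coaster below 0.03 m and height (world z) of cap_mid below 0.034 m and angle between cap_mid's own z axis and vertical below 0.1 rad and value of joint key below 0.001 m and linear speed of each of hopper, dust_cap below 0.02 m/s); the robot touches nothing.
It fails at once if the red key is pressed past its click before the hopper is home (value of joint key above 0.0015 m and not (z of hopper_mid in the frame of grinder below 0.1195 m and horizontal distance between hopper_mid and grinder below 0.005 m and angle between hopper_mid's own z axis and vertical below 0.06 rad)).
It fails at once if the fingers press on the mill or its key with more than 12 N (contact force between the fingers and grinder above 12 N).
It fails at once if the hopper is forced or dropped onto the mill (more than 60 N) (contact force between hopper and grinder above 60 N).
It fails at once if a glass, ornament or the lantern is shifted by more than 30 mm or tipped (distance of any of jigger, silver_stopper, shot_glass, cup, lantern_tall from where it was at the start of the episode above 0.03 m or angle between any of jigger, silver_stopper, shot_glass, cup, lantern_tall's own z axis and vertical above 0.4 rad).
It also fails if it takes over 67 s, if anything falls off the work surface, if the arm or the gripper's body presses on something with over 40 N, if the wrist force passes 120 N, or if a joint passes its speed limit or range.

## Working session

There is one attempt and no reset: what is moved stays moved. The work goes in short steps, Python scripts to look and compute and a tool call to move; the robot and the scene stay as the last step left them, time stands still between calls to the robot, and variables do not carry over. Pictures are saved under pics/ and viewed, at most 10 in all, crops included, and the job is handed in when it is done.

Besides the shell and the picture viewer there is one more tool, called after "Call:" by a JSON object that holds its "method" and its "body". move_arm: Moves the arm, as the interface text tells. Its arguments: {"type":"object","properties":{"commands":{"type":"array","items":{"type":"array"}}},"required":["commands"]}

```bash
mkdir -p pics; cat > h.py <<'E'
import numpy as np,cv2
from cell import env, read_camera, search_frame, cut_out
def P(p):
    R=cv2.Rodrigues(np.array(p["rvec"],float))[0];t=np.array(p["tvec"],float).ravel()
    return R,t
def ray(p,uv):
    R,t=P(p);d=R.T@np.array([(uv[0]-p["cx"])/p["fx"],(uv[1]-p["cy"])/p["fy"],1]);return -R.T@t,d/np.linalg.norm(d)
def atz(p,uv,z):
    c,d=ray(p,uv);return c+d*(z-c[2])/d[2]
def tri(rays):
    A=sum(np.eye(3)-np.outer(d,d) for c,d in rays);b=sum((np.eye(3)-np.outer(d,d))@c for c,d in rays)
    x=np.linalg.solve(A,b);return x,[float(np.linalg.norm(np.cross(x-c,d))) for c,d in rays]
def proj(p,X):
    return cv2.projectPoints(np.array(X,float).reshape(-1,3),np.array(p["rvec"],float),np.array(p["tvec"],float),np.array([[p["fx"],0,p["cx"]],[0,p["fy"],p["cy"]],[0,0,1]]),None)[0].reshape(-1,2)
def save(n,im): cv2.imwrite("pics/"+n,im[...,::-1])
E
python3 - <<'E'
from h import *
ps={n:read_camera(n) for n in("side","top","wrist")}
save("a.png",np.vstack([cv2.resize(np.hstack([ps["top"]["image"],ps["side"]["image"]]),(800,250)),cv2.resize(ps["wrist"]["image"],(480,300))[:, :].repeat(1,0) if 0 else cv2.copyMakeBorder(cv2.resize(ps["wrist"]["image"],(480,300)),0,0,0,320,cv2.BORDER_CONSTANT)]))
for th in ["grinder","key_top","hopper_mid","cap_mid","coaster","lantern_tall","jigger","silver_stopper","shot_glass","cup","collar_top","hopper","dust_cap"]:
    for n,p in ps.items():
        print(th,n,[(np.round(d["at"]).tolist(),round(d["confidence"],2)) for d in search_frame(th,p)][:4])
for n,p in ps.items(): print(n,np.round(ray(p,(320,200)),2).tolist(),p["fx"])
print(env.state())
E
```

```text
grinder side [([336.0, 200.0], 0.6)]
grinder top [([358.0, 223.0], 0.63)]
grinder wrist []
key_top side [([318.0, 179.0], 0.65), ([227.0, 257.0], 0.46)]
key_top top [([357.0, 223.0], 0.54), ([364.0, 236.0], 0.47)]
key_top wrist []
hopper_mid side [([336.0, 244.0], 0.93)]
hopper_mid top [([262.0, 245.0], 0.8)]
hopper_mid wrist []
cap_mid side [([315.0, 180.0], 0.66)]
cap_mid top [([351.0, 193.0], 0.68)]
cap_mid wrist []
coaster side [([300.0, 240.0], 0.72), ([372.0, 178.0], 0.49)]
coaster top [([290.0, 196.0], 0.63), ([418.0, 223.0], 0.58)]
coaster wrist []
lantern_tall side [([268.0, 264.0], 0.57)]
lantern_tall top [([224.0, 191.0], 0.95)]
lantern_tall wrist []
jigger side [([227.0, 257.0], 0.72), ([363.0, 230.0], 0.56), ([245.0, 215.0], 0.41), ([336.0, 199.0], 0.18)]
jigger top [([296.0, 256.0], 0.73)]
jigger wrist []
silver_stopper side [([241.0, 215.0], 0.76)]
silver_stopper top [([272.0, 153.0], 0.76), ([296.0, 257.0], 0.51)]
silver_stopper wrist []
shot_glass side [([300.0, 293.0], 0.64), ([316.0, 182.0], 0.53)]
shot_glass top [([203.0, 232.0], 0.58)]
shot_glass wrist []
cup sid
[... 631 characters left out ...]
26, -0.08, -0.96]] 313.7781451986465
{'t': 2.1, 'joints': array([ 1.14340756e+00,  4.90913780e-01,  1.55888859e+00, -2.93894402e-05,
        1.09167884e+00, -1.05595033e-01]), 'qvel': array([ 0.00137399, -0.00020901,  0.00106411, -0.00122001, -0.0016665 ,
        0.00084726]), 'tau': array([-1.45481343e-03, -6.12468553e+01, -2.58430463e+01,  6.92821713e-02,
        4.45955840e-02, -1.75339244e-05]), 'eef_pos': array([197.64872804, 592.93312942, 404.75631363]), 'tcp_rot': array([3.14148458e+00, 3.76822319e-05, 2.81981246e+00]), 'ft_force': array([-0.90934311,  0.57224253,  0.67204094]), 'moment': array([ 0.01715492, -0.01179261,  0.02511012]), 'grip_force': 0.0, 'opening': 1.0021875458996325}
```

View pics/a.png

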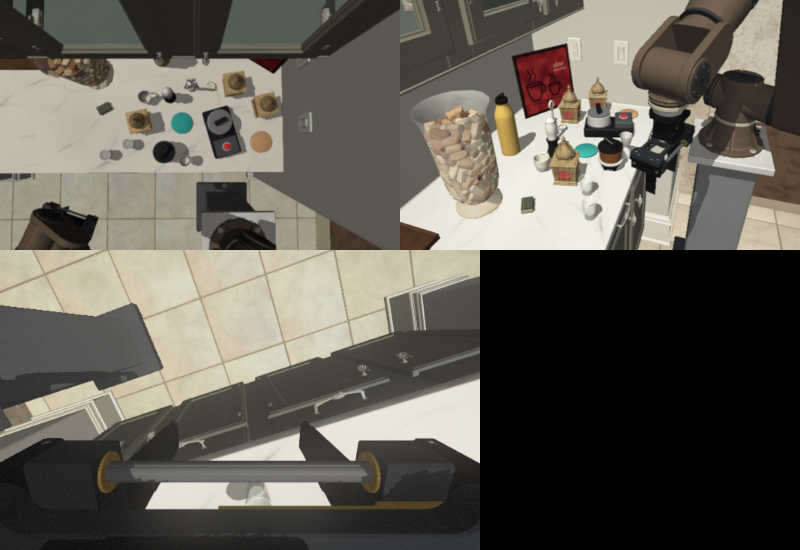

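```bash
python3 - <<'E'
from h import *
a,b=read_camera("top"),read_camera("side")
import pickle;pickle.dump((a,b),open("ab.pkl","wb"))
save("b.png",np.vstack([cv2.resize(a["image"][120:280,180:450],None,fx=2.2,fy=2.2,interpolation=2),cv2.resize(b["image"][150:310,190:460],None,fx=1.5,fy=1.5).copy() if 0 else cv2.copyMakeBorder(cv2.resize(b["image"][160:310,190:450],(416,240)),0,0,0,594-416,cv2.BORDER_CONSTANT)]))
E
```

```text
(no output)
```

View pics/b.png

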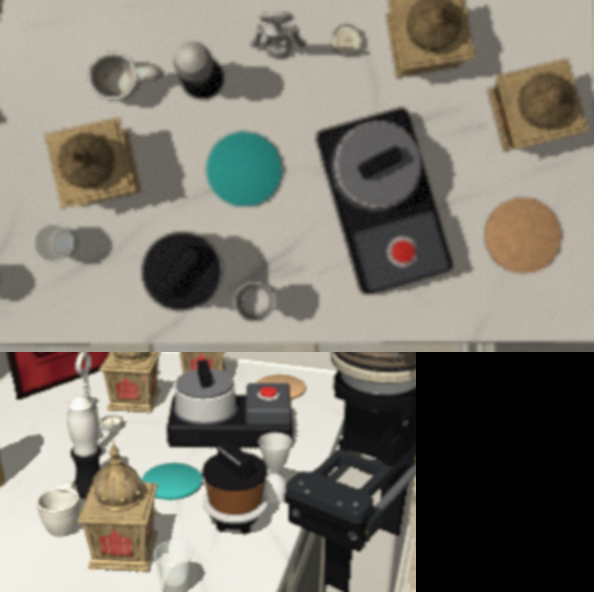

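Top view: the cork coaster is at (418,227), right of the mill. The look-alikes are the teal disc at (291,197), the grey cap at (351,193) and the hopper's lid at (262,244). I choose the tan disc. The cap's handle is at crop (385,163), the hopper's lid at crop (180,270), and the key at crop (403,251).

```bash
python3 - <<'E'
from h import *
import pickle
a,b=pickle.load(open("ab.pkl","rb"))
def cc(p,m,box):
    x0,y0,x1,y1=box;k=np.zeros(m.shape,bool);k[y0:y1,x0:x1]=1
    n,l,s,c=cv2.connectedComponentsWithStats((m&k).astype(np.uint8));i=1+np.argmax(s[1:,4]);return c[i],s[i,4],l==i
res={}
for nm,p,boxes in(("top",a,dict(cork=(390,190,450,260),key=(340,215,385,250))),("side",b,dict(cork=(340,165,400,190),key=(345,175,370,195)))):
    h=cv2.cvtColor(p["image"],cv2.COLOR_RGB2HSV).astype(int);H,S,V=h[...,0],h[...,1],h[...,2]
    res[nm]=dict(cork=cc(p,(H>5)&(H<20)&(S>90)&(V>110),boxes["cork"]),key=cc(p,((H<5)|(H>174))&(S>150)&(V>120),boxes["key"]))
    print(nm,{k:(np.round(v[0],1).tolist(),int(v[1])) for k,v in res[nm].items()})
T=lambda k:res["top"][k][0]
print("cork9",atz(a,T("cork"),9),"key tri",tri([ray(a,T("key")),ray(b,res["side"]["key"][0])]),"key z80",atz(a,T("key"),80))
tp=lambda u,v:(180+u/2.2,120+v/2.2)
sd=lambda u,v:(190+u/1.6,160+(v-352)/1.6)
def line(n,u0,u1,z):
    A,B=atz(a,tp(*u0),z),atz(a,tp(*u1),z);d=B-A;print(n,A,B,"ang",np.degrees(np.arctan2(d[1],d[0])),"len",np.hypot(*d[:2]))
line("caphandle",(360,172),(412,151),117)
line("hophandle",(165,292),(197,250),125)
print("cap disc z103",atz(a,tp(377,166),103),"hop lid",[atz(a,tp(181,271),z) for z in(95,125)])
line("mill edge L far->near",(318,131),(363,292),20)
print("cap handle tri",tri([ray(a,tp(386,162)),ray(b,sd(206,374))]))
print("hop handle tri",tri([ray(a,tp(181,271)),ray(b,sd(233,459))]))
for n,u,z in(("jig",(256,300),94),("stop",(193,62),150),("lant",(86,160),170),("lantB",(93,165),0),("shot",(57,242),61),("cup",(113,77),56),("lan2",(435,25),170),("lan3",(548,100),170)):print(n,atz(a,tp(*u),z).round())
E
```

```text
top {'cork': ([417.4, 226.6], 883), 'key': ([362.9, 234.0], 69)}
side {'cork': ([369.3, 179.7], 156), 'key': ([357.2, 184.3], 47)}
cork9 [ 450.506793   -100.45181949    9.        ] key tri (array([433.46809473,  54.93945468,  77.34404999]), [1.562200881148797, 1.5622008811488204]) key z80 [431.99306159  54.78346699  80.        ]
caphandle [521.40231349 105.6742487  117.        ] [544.94664525  46.64271555 117.        ] ang -68.25574583888553 len 63.55357947282566
hophandle [388.01481083 324.36142964 125.        ] [434.46960489 288.82328611 125.        ] ang -37.41616450868795 len 58.48937968422437
cap disc z103 [529.12147196  85.25183605 103.        ] hop lid [array([410.37189621, 309.81721797,  95.        ]), array([411.21233612, 306.6152099 , 125.        ])]
mill edge L far->near [578.42557459 150.36240782  20.        ] [381.7525386   96.85647313  20.        ] ang -164.78072507177845 len 203.82141234907195
cap handle tri (array([534.24606142,  75.23737881, 104.14902531]), [0.705513023972668, 0.7055130239728739])
hop handle tri (array([412.79839526, 309.30809761, 106.03504226]), [2.2204050695139426, 2.220405069513978])
jig [377. 224.  94.]
stop [642. 291. 150.]
lant [532. 404. 170.]
lantB [539. 429.   0.]
shot [444. 459.  61.]
cup [640. 395.  56.]
lan2 [678.  26. 170.]
lan3 [595. -95. 170.]
```

Call:
{"method": "move_arm", "body": {"commands": [[[0.59, -0.9, 0], -0.57, 1], [[0.59, -0.9, 0], -0.57, 1], [[0.59, -0.9, 0], -0.57, 1], [[0.59, -0.9, 0], -0.57, 1], [[0.59, -0.9, 0], -0.57, 1], [[0.59, -0.9, 0], -0.57, 1], [[0.59, -0.9, 0], -0.57, 1], [[0.59, -0.9, 0], -0.57, 1], [[0.59, -0.9, 0], -0.57, 1], [[0.59, -0.9, 0], -0.57, 1], [[0.59, -0.9, 0], -0.57, 1], [[0.59, -0.9, 0], -0.57, 1], [[0.59, -0.9, 0], -0.57, 1], [[0.59, -0.9, 0], -0.57, 1], [[0.59, -0.9, 0], -0.57, 1], [[0.59, -0.9, 0], -0.57, 1], [[0.59, -0.9, 0], -0.57, 1], [[0.59, -0.9, 0], -0.57, 1], [[0.59, -0.9, 0], -0.57, 1], [[0, 0, 0], 0, 1]]}}

```text
t: 3.87
eef_pos: [536.3, 76.2, 404.7]
tcp_rot: [3.14, 0.001, 1.947]
ft_force: [-1.6, -0.8, 0.1]
opening: 0.999
grip_force: 0.0
```

```bash
python3 - <<'E'
from h import *
import pickle
w=read_camera("wrist");pickle.dump(w,open("w1.pkl","wb"));save("c.png",w["image"])
for t in("cap_mid","key_top","coaster"): print(t,[(d["at"],d["confidence"]) for d in search_frame(t,w)])
s=env.state();print(s["t"],s["eef_pos"],s["tcp_rot"],s["joints"],ray(w,(320,200)))
print(proj(w,[[533,82,126],[533,82,98],[432,55,82.5],[450,-100,9]]))
a,b=pickle.load(open("ab.pkl","rb"))
tp=lambda u,v:(180+u/2.2,120+v/2.2)
print("lant3",[atz(a,tp(*u),0).round() for u in((505,150),(588,128))],"wall",[atz(a,(454,r),0).round() for r in(200,270)])
E
```

```text
cap_mid [([319.7, 188.8], 0.87)]
key_top [([212.4, 172.3], 0.85)]
coaster [([195.8, 257.0], 0.98), ([372.0, 34.5], 0.82)]
4.0667 [533.5275242   80.41357567 404.71496603] [-3.14131219e+00 -2.89911004e-04  1.95413072e+00] [ 2.71242820e-02  3.69960689e-01  1.76849049e+00  2.06207764e-04
  1.00350544e+00 -3.56320986e-01] (array([507.41699956, 147.01107424, 384.60861625]), array([ 0.10656006, -0.25366015, -0.96140599]))
[[318.03871101 195.3509991 ]
 [318.05010689 187.57778032]
 [211.69433187 171.8474993 ]
 [209.96734277 272.9627896 ]]
lant3 [array([556., -83.,   0.]), array([ 583., -187.,    0.])] wall [array([ 523., -204.,    0.]), array([ 333., -200.,    0.])]
```

View pics/c.png

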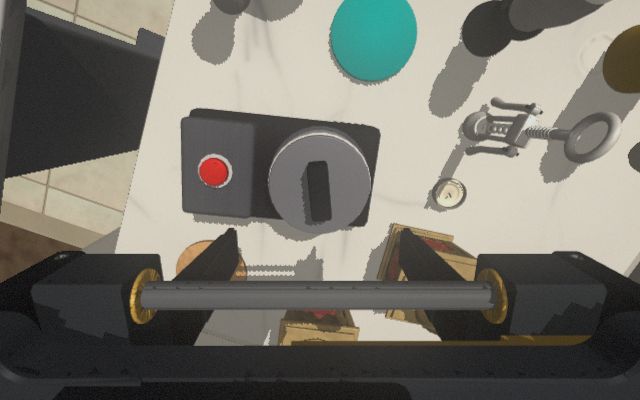

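```bash
python3 - <<'E'
from h import *
import pickle
w=pickle.load(open("w1.pkl","rb"));a,b=pickle.load(open("ab.pkl","rb"))
g=cv2.cvtColor(w["image"],cv2.COLOR_RGB2GRAY)
m=np.zeros_like(g);m[150:228,296:345]=(g[150:228,296:345]<45)
n,l,s,c=cv2.connectedComponentsWithStats(m);i=1+np.argmax(s[1:,4]);ys,xs=np.where(l==i);print(s[i],c[i])
X=np.array([atz(w,(x,y),120)[:2] for x,y in zip(xs,ys)]);r=cv2.minAreaRect(X.astype(np.float32));print(r)
u,S,v=np.linalg.svd(X-X.mean(0));print(X.mean(0),np.degrees(np.arctan2(v[0,1],v[0,0])))
# tri cap handle centre from wrist + side
print(tri([ray(w,c[i]),ray(b,(190+206/1.6,160+(374-352)/1.6))]))
k=lambda uv,p:ray(p,uv)
print("key",tri([ray(w,(212.4,172)),ray(a,(362.9,234)),ray(b,(357.2,184.3))]))
# disc: fit ellipse by hand points of top rim
print([atz(w,(320,181),98)])
E
```

```text
[308 182   1   2   2] [308.  182.5]
((521.3087158203125, 87.99404907226562), (0.8841580748558044, 0.0), 111.06214141845703)
[521.30872113  87.99404577] -68.93820458215154
(array([525.83701963,  87.74125578, 111.80285382]), [4.388359120259337, 4.388359120259346])
key (array([432.9032262 ,  54.67435405,  77.9205102 ]), [1.5526830214819651, 0.8965691054841615, 2.3518019100729286])
[array([532.37128802,  88.54663022,  98.        ])]
```

```bash
python3 - <<'E'
from h import *
import pickle
w=pickle.load(open("w1.pkl","rb"));b=pickle.load(open("ab.pkl","rb"))[1]
g=cv2.cvtColor(w["image"],cv2.COLOR_RGB2GRAY)
print(g[190,300:340:2])
for th in(60,70,80):
    m=np.zeros_like(g);m[150:230,296:340]=(g[150:230,296:340]<th)
    n,l,s,c=cv2.connectedComponentsWithStats(m);i=1+np.argmax(s[1:,4]);ys,xs=np.where(l==i)
    X=np.array([atz(w,(x,y),118)[:2] for x,y in zip(xs,ys)]);r=cv2.minAreaRect(X.astype(np.float32))
    print(th,s[i],c[i],r,tri([ray(w,c[i]),ray(b,(190+206/1.6,160+(374-352)/1.6))]))
E
```

```text
[114 111  77  74  64  53  56  53  53  55  53  56  58  53  53 115 116 115
 116 116]
60 [ 307  161   24   60 1123] [318.21015138 189.65627783] ((532.8233032226562, 83.37318420410156), (17.73539161682129, 53.61575698852539), 26.345197677612305) (array([532.70880204,  82.40016221, 107.89346373]), [0.2728217791915505, 0.27282177919138667])
70 [ 306  161   25   61 1226] [318.4730832  190.70880914] ((533.1273803710938, 83.10523223876953), (18.510385513305664, 54.48287582397461), 27.045907974243164) (array([533.21796517,  81.39063348, 107.3232469 ]), [0.4103070850443022, 0.41030708504420577])
80 [ 301  161   31   64 1570] [316.2089172  192.42993631] ((531.0496826171875, 80.90902709960938), (24.358596801757812, 57.009578704833984), 26.733760833740234) (array([532.9302885 ,  79.21604162, 106.32247009]), [0.59635457208923, 0.5963545720893516])
```

Call:
{"method": "move_arm", "body": {"commands": [[[0, 0.06, 0], 0.9, 1], [[0, 0, -0.9], 0, 1], [[0, 0, -0.9], 0, 1], [[0, 0, -0.9], 0, 1], [[0, 0, -0.7], 0, 1], [[0, 0, -0.35], 0, 1], [[0, 0, 0], 0, 1], [[0, 0, 0], 0, -1], [[0, 0, 0], 0, -1], [[0, 0, 0], 0, -1], [[0, 0, 0], 0, -1], [[0, 0, 0], 0, -1], [[0, 0, 0], 0, -1], [[0, 0, 0], 0, -1], [[0, 0, 0], 0, -1]]}}

```text
t: 5.32
eef_pos: [534.0, 81.7, 292.4]
tcp_rot: [3.141, 0.0, 2.025]
ft_force: [-0.1, -0.5, 0.3]
opening: 0.498
grip_force: 0.0
```

Call:
{"method": "move_arm", "body": {"commands": [[[0, 0, 0], 0, -1], [[0, 0, 0], 0, -1], [[0, 0, 0], 0, -1], [[0, 0, 0], 0, -1], [[0, 0, 0], 0, -1], [[0, 0, 0], 0, -1], [[0, 0, 0], 0, -1]]}}

```text
t: 5.9
eef_pos: [534.0, 81.7, 292.2]
tcp_rot: [3.142, 0.0, 2.025]
ft_force: [0.3, 0.0, 0.0]
opening: 0.19
grip_force: 30.0
```

Call:
{"method": "move_arm", "body": {"commands": [[[0, 0, 0.5], 0, -1], [[0, 0, 1], 0, -1], [[0, 0, 0.1], 0, -1], [[-0.35, -0.74, 0], 0.6, -1], [[-0.35, -0.74, 0], 0.6, -1], [[-0.35, -0.74, 0], 0.6, -1], [[-0.35, -0.74, 0], 0.6, -1], [[-0.35, -0.74, 0], 0.6, -1], [[-0.35, -0.74, 0], 0.6, -1], [[-0.35, -0.74, 0], 0.6, -1], [[-0.35, -0.74, 0], 0.6, -1], [[0, 0, 0], 0, -1]]}}

```text
t: 6.9
eef_pos: [448.7, -98.2, 340.0]
tcp_rot: [-3.141, -0.0, 2.41]
ft_force: [-0.3, -0.4, -1.0]
opening: 0.183
grip_force: 30.0
```

```bash
python3 - <<'E'
from h import *
import pickle
a,b=pickle.load(open("ab.pkl","rb"))
print("cork",tri([ray(a,(417.4,226.6)),ray(b,(369.3,179.7))]),atz(b,(369.3,179.7),9))
w=read_camera("wrist");t=read_camera("top");save("d.png",np.hstack([cv2.resize(w["image"],(480,300)),cv2.resize(t["image"][150:290,320:470],(320,300))]))
print(env.state()["eef_pos"])
E
```

```text
cork (array([ 445.4017237 , -101.77647495,    9.90136276]), [5.390205072798341, 5.390205072798286]) [ 440.715482   -105.34202721    9.        ]
[449.72516926 -96.39598958 340.1235578 ]
```

View pics/d.png

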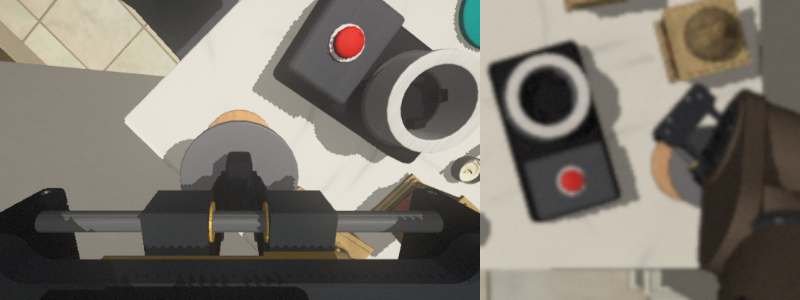

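The wrist view shows the open collar at (425,97), with drive lugs down the well, and the cap held over the tan cork at (237,115). The placing spot is right, so I lower and release.

Call:
{"method": "move_arm", "body": {"commands": [[[0, -0.08, -0.9], 0, -1], [[0, 0, -0.9], 0, -1], [[0, 0, -0.9], 0, -1], [[0, 0, -0.9], 0, -1], [[0, 0, -0.35], 0, -1], [[0, 0, -0.1], 0, -1], [[0, 0, -0.03], 0, -1], [[0, 0, 0], 0, -1]]}}

```text
t: 7.67
eef_pos: [450.3, -97.6, 217.8]
tcp_rot: [3.142, -0.0, 2.41]
ft_force: [0.5, -0.2, -1.0]
opening: 0.19
grip_force: 30.0
```

Call:
{"method": "move_arm", "body": {"commands": [[[0, 0, -0.02], 0, -1], [[0, 0, 0], 0, -1], [[0, 0, 0], 0, 0], [[0, 0, 0], 0, 0], [[0, 0, 0], 0, 0], [[0, 0, 0], 0, 0], [[0, 0, 0], 0, 0], [[0, 0, 0.4], 0, 0], [[0, 0, 1], 0, 0], [[0, 0, 1], 0, 0], [[0, 0, 1], 0, 0], [[0, 0, 1], 0, 0], [[0, 0, 1], 0, 0.5], [[0, 0, 1], 0, 1], [[0.2, 1, 0], -0.5, 1], [[0.2, 1, 0], -0.5, 1], [[0.2, 1, 0], -0.5, 1], [[0, 0, 0], 0, 1]]}}

```text
t: 9.17
eef_pos: [468.1, -5.0, 409.5]
tcp_rot: [3.141, -0.0, 2.289]
ft_force: [-0.6, -0.3, -0.0]
opening: 0.862
grip_force: 0.0
```

```bash
python3 - <<'E'
from h import *
import pickle
w=read_camera("wrist");t=read_camera("top");pickle.dump((w,t),open("w2.pkl","wb"))
s=env.state();print(s["t"],s["eef_pos"],s["tcp_rot"])
print("cap",[(d["at"],d["confidence"],atz(t,d["at"],25)) for d in search_frame("cap_mid",t)])
u=proj(w,[533,82,90])[0].astype(int);print(u)
x,y=u;cr=w["image"][max(0,y-70):y+70,max(0,x-70):x+70];cr=cv2.resize(cr,None,fx=3,fy=3,interpolation=2)
tt=cv2.resize(t["image"][150:290,340:470],(370,400));H=max(cr.shape[0],400)
f=lambda i:cv2.copyMakeBorder(i,0,H-i.shape[0],0,0,cv2.BORDER_CONSTANT)
save("e.png",np.hstack([f(np.clip(cr.astype(float)*1.8,0,255).astype(np.uint8)),f(tt)]))
E
```

```text
9.2667 [467.86510506  -7.50107586 409.24126696] [-3.14150783e+00 -2.15710442e-05  2.29204136e+00]
cap []
[428 168]
```

View pics/e.png

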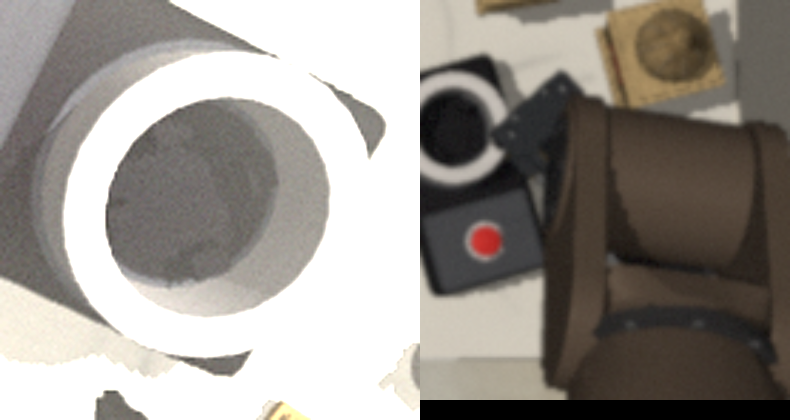

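Call:
{"method": "move_arm", "body": {"commands": [[[-0.17, 0.96, 0], 0.24, 1], [[-0.17, 0.96, 0], 0.24, 1], [[-0.17, 0.96, 0], 0.24, 1], [[-0.17, 0.96, 0], 0.24, 1], [[-0.17, 0.96, 0], 0.24, 1], [[-0.17, 0.96, 0], 0.24, 1], [[-0.17, 0.96, 0], 0.24, 1], [[-0.17, 0.96, 0], 0.24, 1], [[-0.17, 0.96, 0], 0.24, 1], [[-0.17, 0.96, 0], 0.24, 1], [[-0.17, 0.96, 0], 0.24, 1], [[0, 0, 0], 0, 1], [[0, 0, 0], 0, 1]]}}

```text
t: 10.4
eef_pos: [412.0, 308.5, 408.9]
tcp_rot: [-3.141, -0.0, 2.502]
ft_force: [-0.1, 0.1, -1.0]
opening: 1.0
grip_force: 0.0
```

```bash
python3 - <<'E'
from h import *
import pickle
w=read_camera("wrist");t=read_camera("top");b=read_camera("side");pickle.dump((w,t,b),open("w3.pkl","wb"))
s=env.state();print(s["t"],s["eef_pos"],s["tcp_rot"])
g=cv2.cvtColor(t["image"],cv2.COLOR_RGB2GRAY)
u=proj(t,[533,82,90])[0];print("u",u)
m=np.zeros_like(g);x,y=u.astype(int);m[y-26:y+27,x-26:x+27]=g[y-26:y+27,x-26:x+27]>110
n,l,st,c=cv2.connectedComponentsWithStats(m)
# ring comp: contains pixel 43mm from centre
q=proj(t,[533-30,82+30,90])[0].round().astype(int);k=l[q[1],q[0]];print(k,st[k])
cs,_=cv2.findContours((l==k).astype(np.uint8),cv2.RETR_EXTERNAL,cv2.CHAIN_APPROX_NONE)
P_=np.array([atz(t,p[0],90)[:2] for p in max(cs,key=len)],np.float32);print("collar outer",cv2.minEnclosingCircle(P_),cv2.fitEllipse(P_))
for th in("cap_mid",):print(th,[(d["at"],d["confidence"],atz(t,d["at"],25).round(1)) for d in search_frame(th,t)])
print("capW",proj(w,[[411,308,125]]))
save("f.png",np.vstack([np.hstack([cv2.resize(w["image"],(800,500))[:330]]),cv2.resize(t["image"][150:290,200:450],(480,269)).copy() if 0 else np.hstack([cv2.resize(t["image"][170:270,320:450],(351,270)),cv2.resize(b["image"][150:290,250:482],(449,270))])]))
E
```

```text
10.55 [412.30410011 307.29414313 409.15625995] [-3.14115383e+00  5.66523839e-06  2.49913276e+00]
u [352.21033963 194.29753229]
1 [ 326  168   53   47 1135]
collar outer ((549.7532958984375, 82.08526611328125), 83.42503356933594) ((546.5669555664062, 79.79559326171875), (119.45538330078125, 136.0409393310547), 169.8822021484375)
cap_mid [([419.2, 226.6], 0.66, array([ 450.5, -101.8,   25. ]))]
capW [[318.36142367 201.51978925]]
```

View pics/f.png

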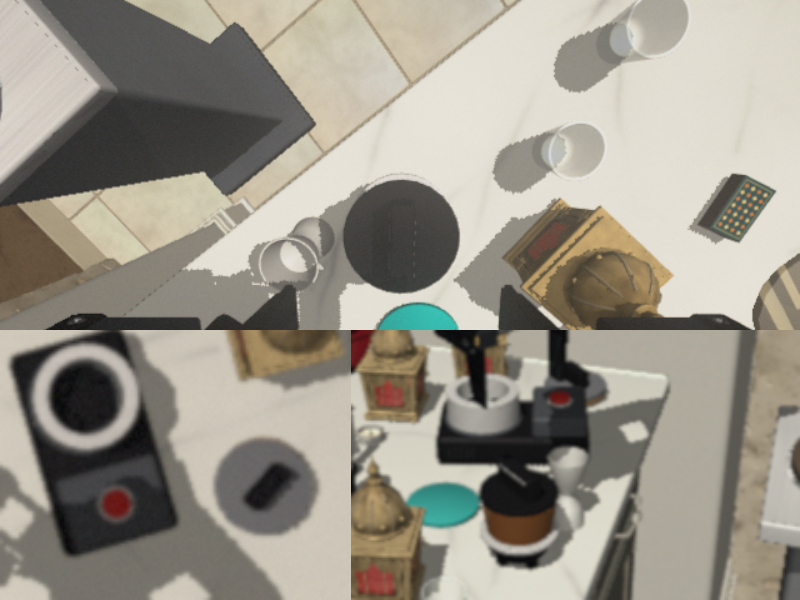

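Cap lies on the cork, with its middle at about (450,−102). The hopper's lid is at wrist pixel (321,189), and its bar runs up the image. The jigger stands left of it, clear. I refine the bar and the collar axis.

```bash
python3 - <<'E'
from h import *
import pickle
w,t,b=pickle.load(open("w3.pkl","rb"))
g=cv2.cvtColor(w["image"],cv2.COLOR_RGB2GRAY)
m=np.zeros_like(g);m[130:240,265:375]=g[130:240,265:375]<95
n,l,st,c=cv2.connectedComponentsWithStats(m);k=1+np.argmax(st[1:,4]);print("lid",st[k],c[k])
cs,_=cv2.findContours((l==k).astype(np.uint8),0,1);X=max(cs,key=len)[:,0]
W=np.array([atz(w,p,95)[:2] for p in X],np.float32);print("lid circle",cv2.minEnclosingCircle(W),cv2.fitEllipse(W))
mt,mb,ms=w,t,None
# collar: fit circle of edges of ring in top by template over (x,y)
G=cv2.GaussianBlur(cv2.cvtColor(t["image"],cv2.COLOR_RGB2GRAY).astype(np.float32),(0,0),.6)
th=np.linspace(0,2*np.pi,90)
def samp(x,y,r):
    p=proj(t,np.c_[x+r*np.cos(th),y+r*np.sin(th),np.full(90,90.)]).astype(np.float32);return cv2.remap(G,p[:,0],p[:,1],1).ravel()
best=max(((samp(x,y,43).mean()-samp(x,y,30).mean())-2*samp(x,y,43).std(),x,y) for x in np.arange(522,545,1.) for y in np.arange(72,94,1.));print("collar",best)
# same with wrist w2
w2=pickle.load(open("w2.pkl","rb"))[0];t=w2;G=cv2.GaussianBlur(cv2.cvtColor(w2["image"],cv2.COLOR_RGB2GRAY).astype(np.float32),(0,0),.8)
best=max((samp(x,y,43).mean()-samp(x,y,31).mean()-2*samp(x,y,43).std()-2*samp(x,y,38.5).std()-samp(x,y,47.5).std(),x,y) for x in np.arange(522,545,1.) for y in np.arange(72,94,1.));print("collar w2",best)
cr=w["image"][130:245,260:380].astype(float);save("g.png",cv2.resize(np.clip((cr-20)*4,0,255).astype(np.uint8),None,fx=4,fy=4))
E
```

```text
lid [ 275  144   92   90 6503] [320.41626941 188.71136399]
lid circle ((410.04815673828125, 310.81689453125), 44.829864501953125) ((410.2216796875, 311.0194091796875), (88.17293548583984, 88.27632904052734), 29.28219985961914)
collar (np.float32(143.09901), np.float64(533.0), np.float64(85.0))
collar w2 (np.float32(104.77214), np.float64(533.0), np.float64(84.0))
```

View pics/g.png

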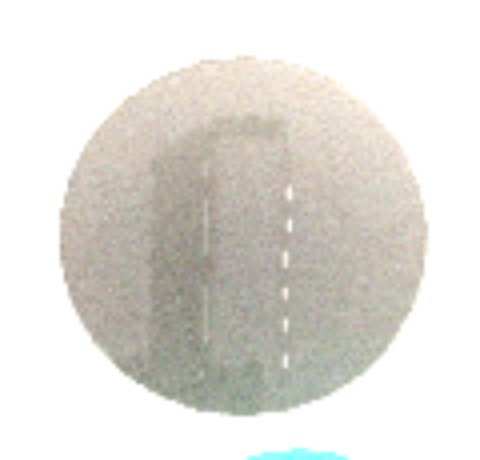

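```bash
python3 - <<'E'
from h import *
import pickle
w,t,b=pickle.load(open("w3.pkl","rb"))
A,B=atz(w,(322.1,175),125),atz(w,(321.2,221),125);d=B-A;print(A,B,np.degrees(np.arctan2(d[1],d[0])))
a=atz(w,(320.5,188.7),95);n=d[:2]/np.linalg.norm(d[:2]);e=a[:2]-A[:2];print("lid offset across bar",n[0]*e[1]-n[1]*e[0],A[:2]+n*(e@n))
sd=lambda u,v:(250+(u-351)*232/449,150+(v-330)*140/270)
print("handle tri",tri([ray(w,(321.7,197)),ray(b,sd(517,470))]),"lid tri", tri([ray(w,(320.5,188.7)),ray(b,sd(519,497))]))
E
```

```text
[393.9632243 324.6631383 125.       ] [427.01264386 299.23850947 125.        ] -37.57076855239575
lid offset across bar -0.8453843127190197 [409.383012   312.80083075]
handle tri (array([412.36578921, 311.98866561, 118.48167772]), [1.4347529949726414, 1.4347529949726674]) lid tri (array([412.00020808, 310.21371844,  81.09238891]), [0.335482712672539, 0.3354827126724641])
```

Call:
{"method": "move_arm", "body": {"commands": [[[-0.07, 0.13, -0.9], -0.17, 1], [[0, 0, -0.9], 0, 1], [[0, 0, -0.9], 0, 1], [[0, 0, -0.9], 0, 1], [[0, 0, -0.37], 0, 1], [[0, 0, 0], 0, 1], [[0, 0, 0], 0, -1], [[0, 0, 0], 0, -1], [[0, 0, 0], 0, -1], [[0, 0, 0], 0, -1], [[0, 0, 0], 0, -1], [[0, 0, 0], 0, -1], [[0, 0, 0], 0, -1], [[0, 0, 0], 0, -1], [[0, 0, 0], 0, -1], [[0, 0, 0], 0, -1], [[0, 0, 0], 0, -1], [[0, 0, 0], 0, -1], [[0, 0, 0], 0, -1], [[0, 0, 0], 0, -1]]}}

```text
t: 12.27
eef_pos: [409.8, 312.4, 290.1]
tcp_rot: [3.142, -0.0, 2.487]
ft_force: [-0.5, 0.6, -0.1]
opening: 0.185
grip_force: 30.0
```

Call:
{"method": "move_arm", "body": {"commands": [[[0, 0, 0.4], 0, -1], [[0, 0, 0.9], 0, -1], [[0, 0, 1], 0, -1], [[0, 0, 1], 0, -1], [[0, 0, 1], 0, -1], [[0, 0, 0.4], 0, -1], [[0.51, -0.95, 0], 0, -1], [[0.51, -0.95, 0], 0, -1], [[0.51, -0.95, 0], 0, -1], [[0.51, -0.95, 0], 0, -1], [[0.51, -0.95, 0], 0, -1], [[0.51, -0.95, 0], 0, -1], [[0.51, -0.95, 0], 0, -1], [[0.51, -0.95, 0], 0, -1], [[0, 0, 0], 0, -1], [[0, 0, 0], 0, -1], [[0, 0, 0], 0, -1]]}}

```text
t: 13.68
eef_pos: [531.9, 84.5, 430.7]
tcp_rot: [-3.141, -0.001, 2.486]
ft_force: [0.3, 0.6, -4.5]
opening: 0.191
grip_force: 30.0
```

```bash
python3 - <<'E'
from h import *
import pickle
w=read_camera("wrist");b=read_camera("side");t=read_camera("top");pickle.dump((w,b,t),open("w4.pkl","wb"))
s=env.state();print(s["t"],s["eef_pos"],s["tcp_rot"],s["ft_force"],s["joints"])
print(proj(b,[[533,83.5,90],[533,83.5,140],[533,83.5,235]]),proj(w,[533,83.5,235]))
f=lambda i,x0,y0,x1,y1,k:cv2.resize(i[y0:y1,x0:x1],None,fx=k,fy=k,interpolation=2)
B=f(b["image"],250,70,390,220,4);W=f(w["image"],220,60,420,260,1);W=cv2.copyMakeBorder(W,0,400,0,0,cv2.BORDER_CONSTANT)
W[200:400]=f(t["image"],300,150,400,250,2)
save("i.png",np.hstack([B,W]))
E
```

```text
13.8333 [531.70209558  85.32099184 431.10358427] [-3.14152150e+00 -3.44918329e-04  2.48829541e+00] [-0.75822677  0.97746409 -4.41907453] [ 3.64024978e-02  3.40401430e-01  1.73656222e+00  1.88141986e-04
  1.06494037e+00 -8.81187793e-01]
[[318.57971114 179.95790327]
 [318.08411668 162.88489885]
 [317.08902629 128.60448608]] [[319.82563682 245.40107262]]
```

View pics/i.png

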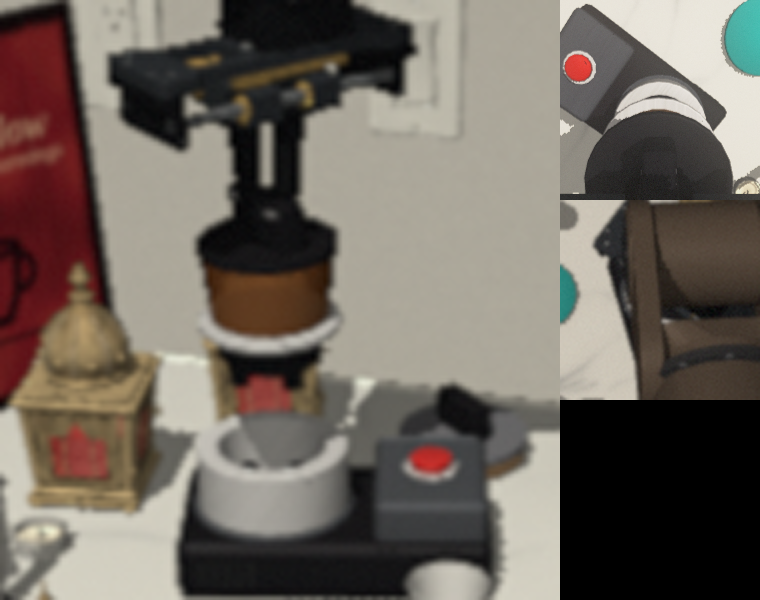

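The side view shows the hopper hanging upright over the collar. The flange centre is at crop column 269 and the collar's at 273, about 1 px apart, so it is centred. I lower it step by step.

Call:
{"method": "move_arm", "body": {"commands": [[[0.03, -0.03, -0.8], 0, -1], [[0, 0, -0.6], 0, -1], [[0, 0, -0.3], 0, -1], [[0, 0, -0.2], 0, -1], [[0, 0, -0.1], 0, -1], [[0, 0, -0.1], 0, -1], [[0, 0, -0.1], 0, -1], [[0, 0, 0], 0, -1]]}}

```text
t: 14.5
eef_pos: [533.0, 83.6, 365.2]
tcp_rot: [3.141, 0.0, 2.487]
ft_force: [0.3, 0.3, -3.1]
opening: 0.189
grip_force: 30.0
```

Call:
{"method": "move_arm", "body": {"commands": [[[0, 0, -0.1], 0, -1], [[0, 0, -0.1], 0, -1], [[0, 0, -0.1], 0, -1], [[0, 0, -0.05], 0, -1], [[0, 0, 0], 0, -1]]}}

```text
t: 14.92
eef_pos: [533.1, 83.5, 354.4]
tcp_rot: [-3.142, -0.0, 2.487]
ft_force: [0.3, 0.6, -3.6]
opening: 0.188
grip_force: 30.0
```

Call:
{"method": "move_arm", "body": {"commands": [[[0, 0, -0.03], 0, -1], [[0, 0, -0.02], 0, -1], [[0, 0, 0], 0, -1]]}}

```text
t: 15.17
eef_pos: [533.0, 83.5, 354.0]
tcp_rot: [3.141, 0.001, 2.487]
ft_force: [-1.8, -0.7, 5.8]
opening: 0.188
grip_force: 30.0
```

Call:
{"method": "move_arm", "body": {"commands": [[[0, 0, 0], -1, -1], [[0, 0, 0], -1, -1], [[0, 0, 0], -1, -1], [[0, 0, 0], 0, -1]]}}

```text
t: 15.5
eef_pos: [533.3, 83.5, 354.0]
tcp_rot: [3.14, 0.001, 2.243]
ft_force: [0.7, -0.2, 5.5]
opening: 0.188
grip_force: 30.0
```

Call:
{"method": "move_arm", "body": {"commands": [[[0, 0, 0], -1, -1], [[0, 0, 0], -1, -1], [[0, 0, 0], -1, -1], [[0, 0, 0], 0, -1]]}}

```text
t: 15.83
eef_pos: [533.0, 83.5, 353.1]
tcp_rot: [3.142, -0.0, 2.006]
ft_force: [-0.1, 0.7, -3.5]
opening: 0.188
grip_force: 30.0
```

Call:
{"method": "move_arm", "body": {"commands": [[[0, 0, 0], -0.75, -1], [[0, 0, -0.08], 0, -1], [[0, 0, -0.08], 0, -1], [[0, 0, -0.06], 0, -1], [[0, 0, 0], 0, -1]]}}

```text
t: 16.25
eef_pos: [533.0, 83.5, 345.9]
tcp_rot: [-3.141, -0.0, 1.949]
ft_force: [0.1, -0.2, -4.0]
opening: 0.185
grip_force: 30.0
```

Call:
{"method": "move_arm", "body": {"commands": [[[0, 0, -0.04], 0, -1], [[0, 0, -0.03], 0, -1], [[0, 0, 0], 0, -1]]}}

```text
t: 16.5
eef_pos: [533.0, 83.6, 344.4]
tcp_rot: [3.142, -0.0, 1.948]
ft_force: [-0.7, -0.8, -3.6]
opening: 0.186
grip_force: 30.0
```

Call:
{"method": "move_arm", "body": {"commands": [[[0, 0, -0.02], 0, -1], [[0, 0, -0.01], 0, -1], [[0, 0, 0], 0, -1]]}}

```text
t: 16.75
eef_pos: [532.9, 83.6, 344.2]
tcp_rot: [3.141, 0.0, 1.947]
ft_force: [-1.8, 1.3, 4.5]
opening: 0.185
grip_force: 30.0
```

Call:
{"method": "move_arm", "body": {"commands": [[[0, 0, 0.02], 0, 0], [[0, 0, 0], 0, 0], [[0, 0, 0], 0, 0], [[0, 0, 0], 0, 0], [[0, 0, 0], 0, 0], [[0, 0, 0.3], 0, 0], [[0, 0, 0.9], 0, 0], [[0, 0, 1], 0, 0], [[0, 0, 1], 0, -1], [[-0.3, -0.1, 0], 1, -1], [[-0.3, -0.1, 0], 1, -1], [[-0.3, -0.1, 0], 1, -1], [[-0.3, -0.1, 0], 1, -1], [[-0.3, -0.1, 0], 1, -1], [[-0.3, -0.1, 0], 1, -1], [[-0.3, -0.1, 0], 1, -1], [[-0.3, -0.1, 0], 1, -1], [[-0.3, -0.1, 0], 1, -1], [[-0.3, -0.1, 0], 1, -1], [[-0.3, -0.1, 0], 1, -1]]}}

```text
t: 18.42
eef_pos: [433.5, 50.4, 440.8]
tcp_rot: [3.141, 0.001, 2.831]
ft_force: [0.2, 0.1, 0.2]
opening: 0.005
grip_force: 0.0
```

Call:
{"method": "move_arm", "body": {"commands": [[[0, 0, 0], 1, -1], [[0, 0, 0], 1, -1], [[0, 0, 0], 1, -1], [[0, 0, 0], 1, -1], [[0, 0, 0], 1, -1], [[0, 0, 0], 1, -1], [[0, 0, 0], 1, -1], [[0, 0, 0], 0.2, -1], [[0, 0, 0], 0, -1], [[0, 0, 0], 0, -1]]}}

```text
t: 19.25
eef_pos: [434.0, 50.5, 440.4]
tcp_rot: [3.142, 0.0, -2.883]
ft_force: [-0.7, -0.8, -0.9]
opening: 0.007
grip_force: 0.0
```

```bash
python3 - <<'E'
from h import *
w=read_camera("wrist");b=read_camera("side")
s=env.state();print(s["t"],s["eef_pos"],s["tcp_rot"],s["ft_force"],s["opening"],proj(w,[432,55,82.5]))
r=[(p,max(search_frame("hopper_mid",p),key=lambda d:d["confidence"],default=None)) for p in(w,b)]
print([x and (x["at"],x["confidence"]) for _,x in r])
f=lambda i,x0,y0,x1,y1,k:cv2.resize(i[y0:y1,x0:x1],None,fx=k,fy=k,interpolation=2)
h=w["image"].astype(int);m=((h[...,0]>140)&(h[...,1]<70)&(h[...,2]<70)).astype(np.uint8)
n,l,st,c=cv2.connectedComponentsWithStats(m);k=sorted(range(1,n),key=lambda i:-st[i,4])[:3];print([(c[i].round(1),st[i],atz(w,c[i],80).round(1)) for i in k])
save("j.png",np.hstack([f(b["image"],260,90,380,220,4)[:520],cv2.copyMakeBorder(cv2.resize(w["image"],(320,200)),0,320,0,0,cv2.BORDER_CONSTANT)]))
E
```

```text
19.35 [434.01531425  50.5257834  440.321814  ] [ 3.14155728e+00  2.07253425e-04 -2.88186472e+00] [0.83319051 0.19410888 0.44829102] 0.001960020335114779 [[322.86204892 182.90596994]]
[([332.7, 249.2], 0.93), ([317.7, 170.1], 0.57)]
[(array([322.1, 182.2]), array([311, 171,  23,  23, 415], dtype=int32), array([432. ,  54.2,  80. ]))]
```

View pics/j.png

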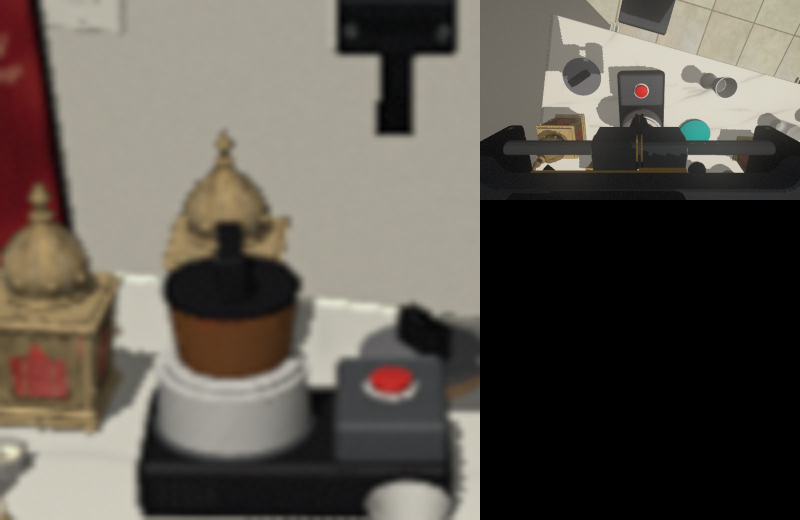

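The flange sits on the collar at crop (232,375), so the hopper is home. The key is at (432,54.5). I descend over it.

Call:
{"method": "move_arm", "body": {"commands": [[[-0.07, 0.13, -0.8], 0, -1], [[0, 0, -1], 0, -1], [[0, 0, -1], 0, -1], [[0, 0, -1], 0, -1], [[0, 0, -0.9], 0, -1], [[0, 0, -0.5], 0, -1], [[0, 0, -0.2], 0, -1], [[0, 0, 0], 0, -1], [[0, 0, 0], 0, -1]]}}

```text
t: 20.2
eef_pos: [432.2, 54.4, 278.6]
tcp_rot: [3.142, 0.0, -2.88]
ft_force: [0.6, 0.9, 0.8]
opening: 0.005
grip_force: 0.0
```

Tips are at 88.6. I approach in small steps.

Call:
{"method": "move_arm", "body": {"commands": [[[0, 0, -0.1], 0, -1], [[0, 0, -0.06], 0, -1], [[0, 0, -0.02], 0, -1], [[0, 0, 0], 0, -1]]}}

```text
t: 20.53
eef_pos: [431.9, 54.4, 273.1]
tcp_rot: [-3.141, 0.001, -2.88]
ft_force: [0.6, -0.1, 0.6]
opening: 0.001
grip_force: 0.0
```

Call:
{"method": "move_arm", "body": {"commands": [[[0, 0, -0.02], 0, -1], [[0, 0, 0], 0, -1]]}}

```text
t: 20.7
eef_pos: [432.0, 54.4, 272.4]
tcp_rot: [-3.142, 0.001, -2.88]
ft_force: [-1.8, 0.3, 4.4]
opening: 0.002
grip_force: 2.2
```

Call:
{"method": "move_arm", "body": {"commands": [[[0, 0, -0.02], 0, -1], [[0, 0, 0], 0, -1]]}}

```text
t: 20.87
eef_pos: [432.0, 54.4, 271.7]
tcp_rot: [-3.142, 0.001, -2.88]
ft_force: [-0.1, 0.2, 3.6]
opening: 0.004
grip_force: 1.9
```

Call:
{"method": "move_arm", "body": {"commands": [[[0, 0, -0.02], 0, -1], [[0, 0, -0.02], 0, -1], [[0, 0, -0.01], 0, -1], [[0, 0, 0], 0, -1]]}}

```text
t: 21.2
eef_pos: [432.1, 54.4, 270.0]
tcp_rot: [3.142, 0.0, -2.88]
ft_force: [1.6, 0.0, 2.6]
opening: 0.007
grip_force: 1.3
```

Call:
{"method": "move_arm", "body": {"commands": [[[0, 0, -0.02], 0, -1], [[0, 0, 0], 0, -1], [[0, 0, 0.1], 0, -1], [[0, 0, 0.4], 0, -1], [[0, 0, 1], 0, -1], [[0, 0, 1], 0, -1], [[0, 0, 1], 0, -1], [[0, 0, 1], 0, -1], [[0, 0, 0.5], 0, -1], [[0, 0, 0], 0, -1], [[0, 0, 0], 0, -1]]}}

```text
t: 22.12
eef_pos: [431.5, 54.4, 419.6]
tcp_rot: [-3.141, 0.001, -2.88]
ft_force: [0.4, -0.0, -0.9]
opening: 0.009
grip_force: 0.0
```

```bash
python3 - <<'E'
from h import *
s=env.state();print(s["t"],s["eef_pos"],s["ft_force"])
w=read_camera("wrist");h=w["image"].astype(int);m=((h[...,0]>140)&(h[...,1]<70)&(h[...,2]<70)).astype(np.uint8)
n,l,st,c=cv2.connectedComponentsWithStats(m);k=1+np.argmax(st[1:,4]);print(c[k],proj(w,[432,54.4,82]))
print(env.job_done())
E
```

```text
22.1167 [431.53350782  54.43468026 419.64980053] [ 0.44190824 -0.01220387 -0.89971347]
[318.37791932 187.72186837] [[318.39237307 188.22927649]]
the job is handed in; nothing more can be done
None
```

The job is handed in at about 22 s: the dust cap lies on the cork coaster, the hopper is home in the collar, and the key's force fell off as it does past the click before I let it come back up; the judge's verdict was not shown.

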